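# Fold the probe thermometer and shut it in its case

### The arm

A 6-joint arm with a two-finger parallel gripper is mounted at the origin on a cart in front of the work surface, level with it; the furniture and walls round the work are solid. World frame = base frame: x ahead of the robot, y to its left, z up, the work surface at z = 0. Lengths are in mm, angles in rad, forces in N, time in s.
With the tool pointing down it reaches from about 275 to 750 mm from the base axis. Payload 10.2 kg.
Tool frame: the origin (TCP) lies midway between the tips of the shut fingers; the grasp point (between the pads) lies 19 mm behind it; z points along the fingers, y is the direction in which the jaws open and shut (so a half turn about z gives the same grasp; the last joint's range is limited). The gripper opens to 88 mm and grips with 3 to 60 N. Pads are 18 mm wide; open, the fingers measure 123 mm over their backs; the gripper's body (75 mm by 187 mm) begins 45 mm behind the grasp point.
Start: joints at [1.049, 0.313, 1.498, -0, 1.331, -0.223], TCP at [154.559, 501.74, 238.72] pointing down, gripper open.
Joint ranges: [-2.94, 2.94], [-0.97, 2.17], [0.19, 2.56], [-1.23, 4.37], [0.02, 3.11], [-2.88, 2.88]. Speed limits (rad/s): [2.39, 2.39, 3.01, 3.14, 3.14, 3.14].

### API

Orientations are given as a rotation vector (axis times angle).
In Python, from cell import r, optics, finder gives the robot as it stands.
- The arm moves only by the tool servo_tool, never from a script. Its argument "commands" is one flat list of numbers, 5 for each row, row after row: the finger opening in mm, from 0 to 88.1, then the shift along the tool's x, y, z in mm, then the turn about the tool's z in rad. In form: [claw, dx, dy, dz, spin, claw, dx, dy, dz, spin, ...]. A call has 1 to 10 rows; each row is the pose to reach, as a shift and turn from the pose commanded when the call began, along the tool's axes at that moment; what a row does not reach only later rows make up. A row lasts 1/8 s, in which the tool goes at most 62.5 mm and 10.7 degrees, less where a joint would pass 70% of its speed; a pose out of reach is approached as far as the arm can. A call with a gripper value outside its range is refused whole. The fingers move at their own pace and stop on an object; "grip_force" is the grip in N (left out, the last holds). Time passes only in rows, so rows that repeat a pose let the fingers close. It gives the time, the measured TCP pose, the force and the opening at its end, in the units of the state.
- r.read_state(): the state, without advancing time (a new reading comes with each control period).
- optics.snapshot(name): name is "side" or "top" or "wrist"; returns a dict with "pixels" (420x560x3 uint8, red, green, blue), "fx", "fy", "cx", "cy" (pixels), "extrinsics" (4x4, takes a point from world to camera coordinates); the wrist camera has in their place "mount" (4x4, takes a point from camera to tool coordinates, whose origin is the TCP and whose axes are the flange's). Camera axes: x right, y up, looking along -z (the intrinsics and any distortion apply to the point x, -y, -z); pixel columns grow to the right and rows downward; lengths in mm; the calibration is good to about 2 mm. The wrist camera is an equidistant fisheye: a pixel r from the principal point sees the ray r / f radians off the axis. A picture is of the moment at which its call begins: read the wrist's pose just before it. There is no depth.
- r.finish_job(): hands the job in, once; it reports no verdict.
Trained networks look in a picture, given as the dict that the camera call returned (one of the last four; its "shot" number tells which), for a name from the list of things; names that differ only in an ending like _2 or _b are one class to them, and where a whole thing is asked for, a point or a joint stands for the part that bears it (a point fixed in the world has none). Each returns a list of dicts, best first, with "conf" (0 to 1); they miss things now and then, are a little off and sometimes report something else, mostly with a low value. They report only what shows in the picture. A call takes as long as a camera call. They do not tell look-alikes from the thing itself.
- finder.silhouettes(picture, name): "mask" (420x560 bool, what is visible of it) and "extent" ([left, top, right, bottom] in pixels, round what is visible of it).
The state is a dict: "clock": time; "joint_positions": joint angles; "qd": joint speeds; "joint_efforts": joint torques, N m; "tool_pos": TCP position; "tool_rot": TCP orientation; "ft_force": force on the tool from outside, world axes, zero at the start; "moment": the same for the moment, N m; "width": finger opening in mm.
Only numpy, scipy, OpenCV 4.12 (cv2) and the standard library are available. Lean on these libraries where they do the work, as an engineer would, in place of code of your own. Each camera call takes 0.05 s, during which the arm holds its last target.

### The job

The temperature check is done, so put the folding thermometer away. Swing its steel probe all the way back into the side of the handle, lay the folded thermometer down, display up, in the fitted recess of its open case, and then shut the case's lid fully. Leave the milk pitcher and the stacked cups where they are.

Things in the scene. Friction and masses are not known exactly. Their poses are not given: they have to be found in the camera images.
- thermometer: Loose thermometer lying on its back, display up: white handle 156 mm (its y) x 40 (x) x 25 thick (z), 0.16 kg. Origin: centre of the handle's underside. Its top 11 mm is a full 40 mm wide; below, the +x side is cut back 8 mm as a channel where the folded probe lies flush with the side. Folded, the whole is 40 x 156 mm and fits the recess either way round.
- probe (a joint): Angle of the steel probe (rad): 0 = folded (a stop), tip to the handle's -y; grows as it swings out, counter-clockwise from above: 1.57 = to the handle's +x; stop at 3.0. Swings easily (0.006 N m) and stays put; the handle stays put meanwhile. At q it points along (sin q, -cos q) in the handle's x-y plane, its centre line 5.5 mm from the pivot towards (cos q, sin q).
- probe_pivot (a point): Pivot of the probe, on the handle: 12 mm to +x and 64 mm to +y of the handle's origin, 8.5 mm above its underside (the height of the probe's centre line). Axes as the handle's.
- probe_tip (a point): Tip of the steel probe. The probe is 112 mm long from the pivot: grey plastic root 7 mm wide to 26 mm from the pivot, then a round steel rod of 5 mm diameter, its last 10 mm 3 mm thick. With the handle lying on the counter the rod is 6 to 11 mm above the counter.
- case: Grey plastic instrument case with dark foam, fixed to the counter, 108 mm (its x) x 210 mm (its y), rim 20 mm high, foam level with the rim. Origin: centre of its underside. The hinge of its lid runs along its +x side (away from the robot).
- recess (a point): Centre of the floor of the recess in the foam, 5 mm above the counter, 4 mm to -x of the case's centre; axes as the case's. The recess is 46 mm (x) x 162 mm (y), 3 mm to spare all round the folded thermometer, and 14.5 mm deep: the thermometer stands 10.5 mm proud. Midway, finger notches 34 mm long (y), as deep, reach 20 mm beyond it on both sides.
- case_lid (a joint): Angle of the case's lid (rad): 0 = shut, 1.57 = upright, 2.0 = stop, leaning back. The hinge is stiff: the lid stays where it is left; up to about 1.5 N at its free edge moves it. It shuts only over a thermometer that lies in the recess.
- lid_hinge (a point): Middle of the lid's hinge axis, on the case: 54 mm to +x of the case's origin, 20 mm above its underside. Axes as the case's; the axis is y.
- lid_edge (a point): Middle of the lid's free long edge, on its outer face: 108 mm from the hinge axis along the lid, 19 mm from its rim plane. The lid is a shell 108 x 210 x 19 mm with 3 mm walls; shut, its flat outer face is level, 39 mm above the counter. Axes move with the lid; at 0 as the case's.
- milk_pitcher: Bystander: steel milk pitcher, 72x113x104 mm, standing. Origin: centre of its underside.
- porcelain_cups: Bystander: two stacked white cups, 82 mm across, 89 mm high. Origin: centre of the underside.
Mind the look-alikes: they are no part of the job. What is shaped like the thermometer but brown is not meant.

How it is judged:
By the outcome, as a careful person would: the job done as asked, in the order asked, and still so for the second after the job is handed in, with the robot touching nothing.
It also fails if it takes over 61 s, if anything falls off the work surface, if the arm or the gripper's body presses on something with over 40 N, if the wrist force passes 120 N, or if a joint passes its speed limit or range.

## Working session

There is one attempt and no reset: what is moved stays moved. The work goes in short steps, Python scripts to look and compute and a tool call to move; the robot and the scene stay as the last step left them, time stands still between calls to the robot, and variables do not carry over. Pictures are saved under pics/ and viewed, and the job is handed in when it is done.

Besides the shell and the picture viewer there is one more tool, called as name(argument=value, ...) on one line, values as JSON. servo_tool: Moves the arm, as the interface text tells. Its arguments: {"type":"object","properties":{"commands":{"type":"array","items":{"type":"number"}},"grip_force":{"type":"number"}},"required":["commands"]}

```bash
ls; mkdir -p pics; cat > h.py <<'E'
import numpy as np, cv2
from cell import r, optics, finder
def save(p,n): cv2.imwrite('pics/'+n+'.png', cv2.cvtColor(p['pixels'],cv2.COLOR_RGB2BGR))
E
python3 - <<'E'
from h import *
s=r.read_state(); print(s)
for n in ['side','top','wrist']:
    p=optics.snapshot(n); save(p,n+'0'); print(n,{k:(v.tolist() if hasattr(v,'tolist') else v) for k,v in p.items() if k!='pixels'})
    for o in ['thermometer','case','case_lid','probe','milk_pitcher','porcelain_cups']:
        print(o,[(round(d['conf'],2),d['extent']) for d in finder.silhouettes(p,o)])
E
```

```text
pics
{'clock': 0.0, 'joint_positions': array([ 1.04858700e+00,  3.13409727e-01,  1.49844549e+00, -1.94193150e-05,
        1.33100847e+00, -2.23391027e-01]), 'qd': array([ 0.0004611 , -0.00014281,  0.00048582, -0.00027622, -0.00062258,
        0.00019644]), 'joint_efforts': array([-2.13091007e-03, -4.02212870e+01, -2.52275670e+01,  6.94521703e-02,
        3.52079049e-02, -8.46078706e-05]), 'tool_pos': array([154.43646116, 501.50416705, 238.17851485]), 'tool_rot': array([-4.67564735e-01, -3.10615292e+00,  1.86992470e-03]), 'ft_force': array([ 0.43882986, -0.18824294,  0.22169793]), 'moment': array([-0.04087152, -0.00512692,  0.00107064]), 'width': 87.81359908354456}
side {'fx': 526.5294375911977, 'fy': 526.5294375911977, 'cx': 275.42123349803745, 'cy': 211.99282010424022, 'extrinsics': [[-0.9690815320632855, -0.2467331053354665, 0.0019387999878197016, 491.3382245949527], [0.11303877095639846, -0.43696488161139474, 0.8923474258936409, -148.10712970923478], [-0.21932446392170227, 0.864976570185492, 0.4513450039111993, -1558.049438790279], [0.0, 0.0, 0.0, 1.0]], 'shot': 1}
thermometer [(0
[... 977 characters left out ...]
)]
case_lid [(0.94, [211.3, 203.0, 279.4, 222.0]), (0.33, [207.1, 202.9, 277.6, 255.2])]
probe []
milk_pitcher [(0.65, [142.2, 161.3, 176.8, 185.7])]
porcelain_cups [(0.61, [391.4, 190.6, 419.9, 217.1])]
wrist {'fx': 325.19226210127806, 'fy': 325.19226210127806, 'cx': 277.4662410413512, 'cy': 210.79537008939712, 'mount': [[0.00011571904137789918, 0.958435683517333, 0.2853086524621437, 74.25475799812664], [0.999999951366352, -2.8279811314887287e-05, -0.00031059224702158683, -1.0122220337055454], [-0.00028961421771119103, 0.2853086745279805, -0.9584356401776227, -145.05921133416268], [0.0, 0.0, 0.0, 1.0]], 'shot': 3}
thermometer []
case []
case_lid []
probe []
milk_pitcher []
porcelain_cups []
```

```bash
python3 - <<'E'
import cv2
a=cv2.imread('pics/top0.png'); b=cv2.imread('pics/side0.png')
cv2.imwrite('pics/top0c.png',cv2.resize(a[110:330,130:430],None,fx=2.6,fy=2.6,interpolation=cv2.INTER_CUBIC))
cv2.imwrite('pics/side0c.png',cv2.resize(b[130:310,170:400],None,fx=3.3,fy=3.3,interpolation=cv2.INTER_CUBIC))
E
```

```text
(no output)
```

View pics/top0c.png

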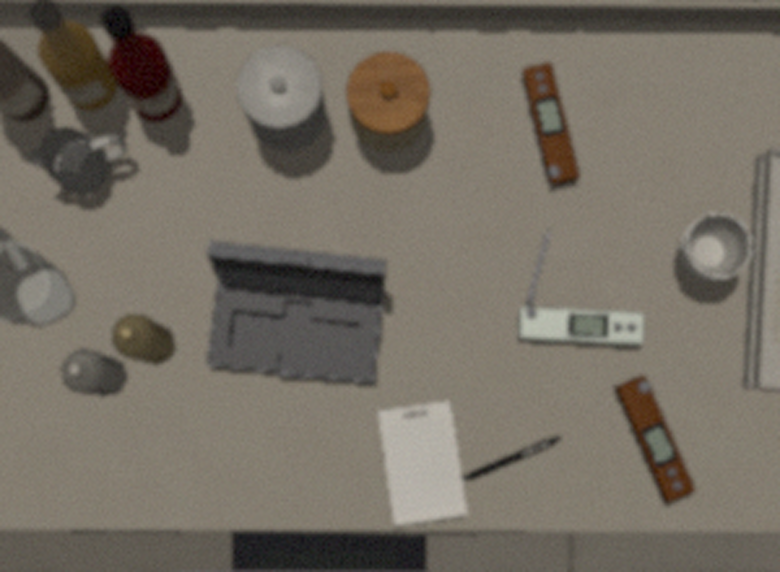

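View pics/side0c.png

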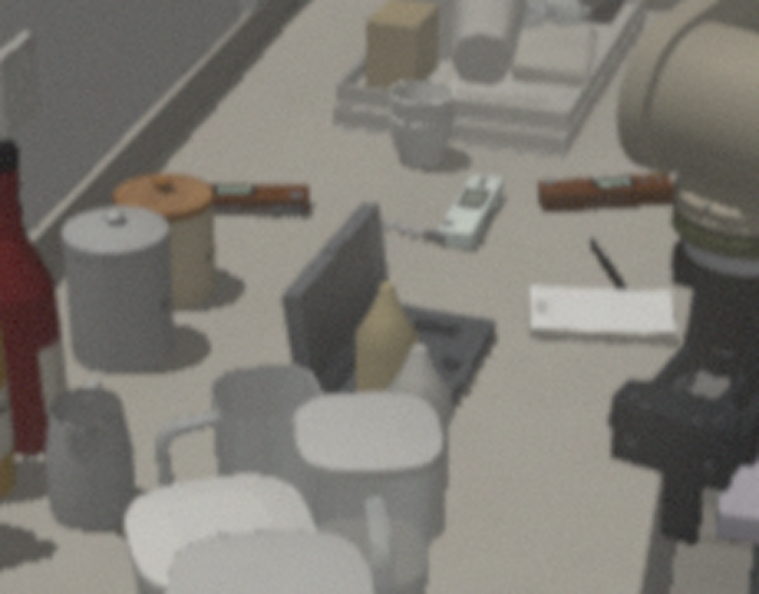

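View pics/wrist0.png

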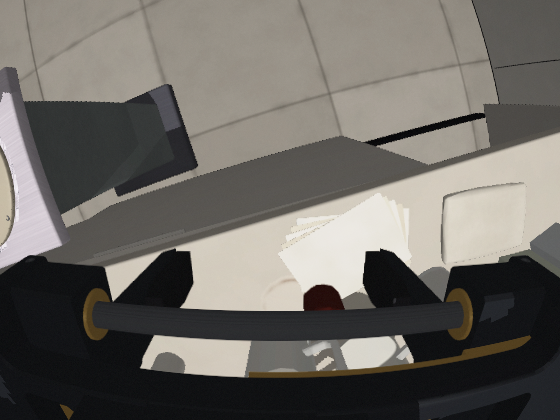

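```bash
cat >> h.py <<'E'
def proj(p,P):
    P=np.atleast_2d(P).astype(float); E=np.array(p['extrinsics']); c=P@E[:3,:3].T+E[:3,3]
    return np.c_[p['cx']+p['fx']*c[:,0]/-c[:,2], p['cy']+p['fy']*-c[:,1]/-c[:,2]]
def ray(p,uv):
    uv=np.atleast_2d(uv).astype(float); E=np.array(p['extrinsics']); R=E[:3,:3]
    d=np.c_[(uv[:,0]-p['cx'])/p['fx'],-(uv[:,1]-p['cy'])/p['fy'],-np.ones(len(uv))]@R
    return -R.T@E[:3,3], d
def wristE(p,s):
    """world->camera 4x4 for the wrist cam given state"""
    T=np.eye(4);T[:3,:3]=cv2.Rodrigues(np.array(s['tool_rot']))[0];T[:3,3]=s['tool_pos']
    return np.linalg.inv(T@np.array(p['mount']))
def wproj(p,E,P):
    P=np.atleast_2d(P).astype(float); c=P@E[:3,:3].T+E[:3,3]
    x,y,z=c[:,0],-c[:,1],-c[:,2]; rr=np.hypot(x,y); th=np.arctan2(rr,z)
    return np.c_[p['cx']+p['fx']*th*x/rr,p['cy']+p['fy']*th*y/rr]
def wray(p,E,uv):
    uv=np.atleast_2d(uv).astype(float); R=E[:3,:3]
    a=(uv[:,0]-p['cx'])/p['fx'];b=(uv[:,1]-p['cy'])/p['fy'];th=np.hypot(a,b)+1e-9
    d=np.c_[np.sin(th)*a/th,-np.sin(th)*b/th,-np.cos(th)]@R
    return -R.T@E[:3,3],d
def atz(o,d,z): return o+d*((z-o[2])/d[:,2])[:,None]
E
python3 - <<'E'
from h import *
p=optics.snapshot('top')
c=lambda q:np.array(q)/2.6+[130,110]
o,d=ray(p,c([(520,310),(643,315),(640,347),(519,345)])); print('handle',atz(o,d,20).round())
o,d=ray(p,c([(530,312),(547,235)])); print('probe',atz(o,d,8.5).round())
o,d=ray(p,c([(208,370),(376,384)])); print('case near',atz(o,d,20).round())
o,d=ray(p,c([(209,243),(386,260)])); print('lid top',atz(o,d,128).round())
o,d=ray(p,c([(280,120),(388,130),(715,250),(90,190),(145,340),(95,370),(45,295)])); print('canisters etc',atz(o,d,10).round())
E
```

```text
handle [[ 472. -273.   20.]
 [ 467. -427.   20.]
 [ 427. -423.   20.]
 [ 428. -271.   20.]]
probe [[ 471. -287.    8.]
 [ 570. -310.    8.]]
case near [[396. 116.  20.]
 [379. -93.  20.]]
lid top [[ 538.  103.  128.]
 [ 519. -105.  128.]]
canisters etc [[ 717.   33.   10.]
 [ 705. -106.   10.]
 [ 551. -523.   10.]
 [ 624.  273.   10.]
 [ 433.  197.   10.]
 [ 396.  258.   10.]
 [ 489.  324.   10.]]
```

servo_tool(commands=[88,-421,-396,0,-0.3,88,-421,-396,0,-0.3,88,-421,-396,0,-0.3,88,-421,-396,0,-0.3,88,-421,-396,0,-0.3,88,-421,-396,0,-0.3,88,-421,-396,0,-0.3,88,-421,-396,0,-0.3,88,-421,-396,0,-0.3,88,-421,-396,0,-0.3])

```text
clock: 2.35
tool_pos: [441.3, -3.2, 238.5]
tool_rot: [-0.003, -3.141, 0.0]
ft_force: [-0.3, 1.0, -0.4]
width: 88.2
```

```bash
python3 - <<'E'
from h import *
s=r.read_state(); print(s['clock'],s['tool_pos'],s['tool_rot'],s['joint_positions'])
p=optics.snapshot('wrist'); save(p,'w1'); np.save('w1.npy',{'s':s,'p':p},allow_pickle=True)
E
```

```text
2.35 [441.26422193  -3.20545408 238.53394336] [-3.26176315e-03 -3.14143374e+00  2.21244122e-04] [-2.73865041e-01  1.27123260e-01  1.73154534e+00 -1.85641053e-04
  1.28303750e+00 -1.84253207e+00]
```

View pics/w1.png

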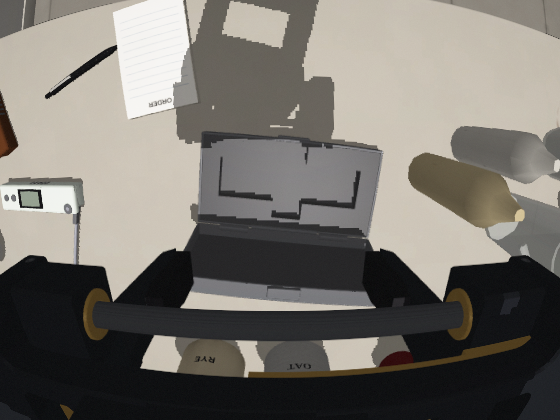

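```bash
python3 - <<'E'
import cv2
a=cv2.imread('pics/w1.png')
cv2.imwrite('pics/w1c.png',cv2.resize(a[120:310,180:400],None,fx=3.5,fy=3.1,interpolation=cv2.INTER_CUBIC))
E
```

```text
(no output)
```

View pics/w1c.png

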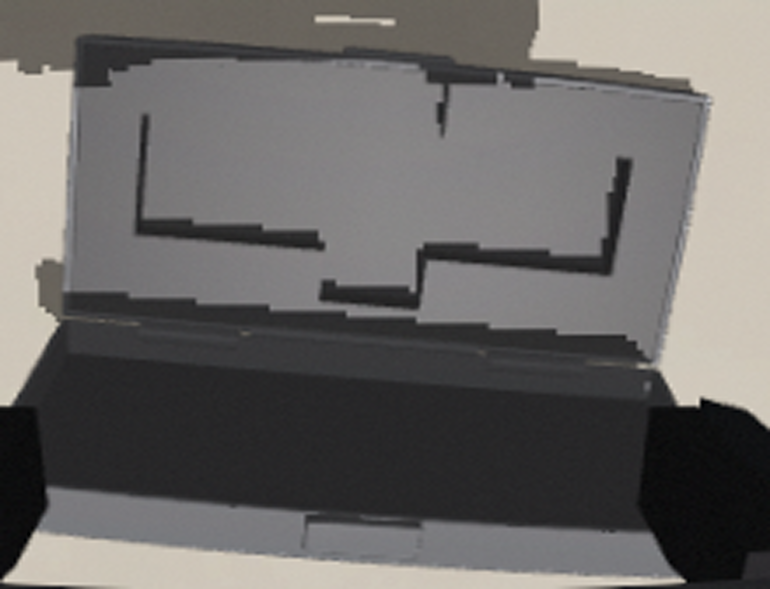

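```bash
cat > fitcase.py <<'E'
from h import *
from scipy.optimize import least_squares
D=np.load('w1.npy',allow_pickle=True).item(); p,s=D['p'],D['s']; E=wristE(p,s)
c=lambda q:np.array(q,float)/[3.5,3.1]+[180,120]
uv=c([(78,37),(709,95),(62,318),(660,367),(137,236),(612,275)])
L=np.array([(-54,-105,20),(-54,105,20),(54,-105,20),(54,105,20),(19,-81,20),(19,81,20)],float)
ln=c([(50,488),(640,530)]); lo=c([(100,549),(600,574)])
def W(x,P):
    ca,sa=np.cos(x[2]),np.sin(x[2]); P=np.atleast_2d(P); return np.c_[x[0]+ca*P[:,0]-sa*P[:,1],x[1]+sa*P[:,0]+ca*P[:,1],P[:,2]]
def lid(t,l,n,y): return (54-l*np.cos(t)+n*np.sin(t),y,20+l*np.sin(t)+n*np.cos(t))
def ld(P,ln):
    t=(ln[1]-ln[0])/np.linalg.norm(ln[1]-ln[0]); return (P-ln[0])@[-t[1],t[0]]
def f(x):
    e=(wproj(p,E,W(x,L))-uv).ravel()
    return np.r_[e, ld(wproj(p,E,W(x,[lid(x[3],108,0,-90),lid(x[3],108,0,90)])),ln), ld(wproj(p,E,W(x,[lid(x[3],108,19,-70),lid(x[3],108,19,70)])),lo)]
q=least_squares(f,[441,7,-.08,1.6]); print(q.x.round(3)); print(f(q.x).round(1))
print('recess',W(q.x,[(-4,0,5)]),'hinge',W(q.x,[(54,0,20)]),'edge',W(q.x,[lid(q.x[3],108,19,0)]))
E
python3 fitcase.py
```

```text
[ 4.46131e+02  9.58500e+00 -9.60000e-02  1.71200e+00]
[-1.   0.3  1.2 -0.1 -0.   0.2  0.5 -0.6 -0.9  0.2  0.4  0.2  0.3 -0.1
 -1.5  1.3]
recess [[442.14897623   9.96822814   5.        ]] hinge [[499.88227785   4.41252085  20.        ]] edge [[533.75214268   1.15320517 124.24590696]]
```

servo_tool(commands=[0,-30,-325,30,0,0,-30,-325,30,0,0,-30,-325,30,0,0,-30,-325,30,0,0,-30,-325,30,0,0,-30,-325,30,0,0,-30,-325,30,0])

```text
clock: 3.28
tool_pos: [470.9, -324.7, 208.5]
tool_rot: [0.002, -3.141, -0.001]
ft_force: [-0.0, -0.9, -0.5]
width: 20.3
```

```bash
python3 - <<'E'
from h import *
s=r.read_state(); print(s['clock'],s['tool_pos'],s['tool_rot'],s['joint_positions'])
p=optics.snapshot('wrist'); save(p,'w2'); np.save('w2.npy',{'s':s,'p':p},allow_pickle=True)
a=cv2.cvtColor(p['pixels'],cv2.COLOR_RGB2BGR)
cv2.imwrite('pics/w2c.png',cv2.resize(a[90:330,140:440],None,fx=2.5,fy=2.5,interpolation=cv2.INTER_CUBIC))
E
```

```text
3.275 [ 470.93432308 -324.69420477  208.50075536] [ 2.16090097e-03 -3.14121329e+00 -1.41693371e-03] [-8.08519383e-01  4.40062040e-01  1.39643529e+00  3.61352700e-04
  1.30600932e+00 -2.38078627e+00]
```

View pics/w2c.png

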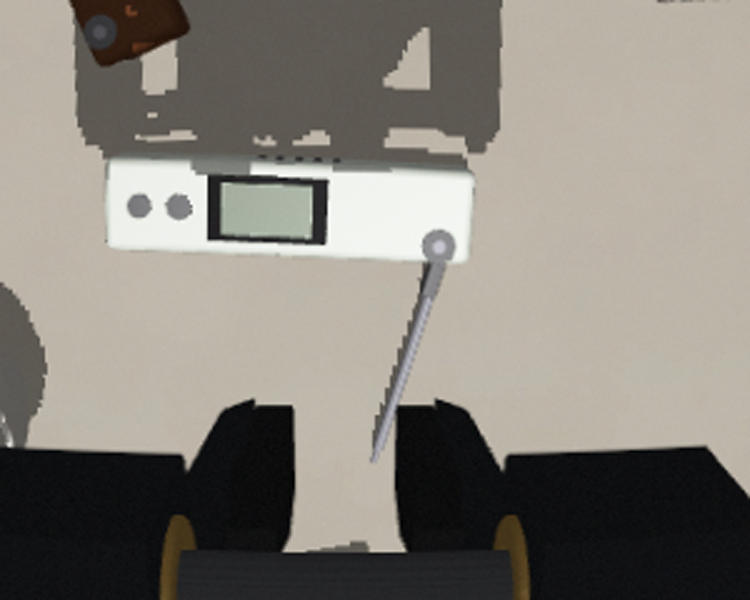

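```bash
cat > fitth.py <<'E'
from h import *
from scipy.optimize import least_squares
D=np.load('w2.npy',allow_pickle=True).item(); p,s=D['p'],D['s']; E=wristE(p,s)
c=lambda q:np.array(q,float)/2.5+[140,90]
# image right = +y, image down = +x
uv=c([(468,263),(108,248),(438,246),(375,460)])
def loc(q):
    T=np.array([12,64])+112*np.array([np.sin(q),-np.cos(q)])+5.5*np.array([np.cos(q),np.sin(q)])
    return np.array([(20,78,24),(20,-78,24),(12,64,25.5),(T[0],T[1],8.5)])
def W(x,P):
    ca,sa=np.cos(x[2]),np.sin(x[2]); P=np.atleast_2d(P); return np.c_[x[0]+ca*P[:,0]-sa*P[:,1],x[1]+sa*P[:,0]+ca*P[:,1],P[:,2]]
f=lambda x:(wproj(p,E,W(x,loc(x[3])))-uv).ravel()
q=least_squares(f,[448,-349,0,1.4]); print(q.x.round(3)); print(f(q.x).round(1)); print(W(q.x,loc(q.x[3])).round(1))
print((wproj(p,E,W(q.x,[(-20,78,24),(-20,-78,24)]))-[140,90])*2.5)
E
python3 fitth.py
```

```text
[ 4.54150e+02 -3.48834e+02 -4.50000e-02  1.34400e+00]
[ 1.   0.3 -1.6  0.1  0.6 -0.7 -0.1  0.5]
[[ 477.6 -271.8   24. ]
 [ 470.6 -427.7   24. ]
 [ 469.  -285.4   25.5]
 [ 578.4 -310.2    8.5]]
[[478.21889022 169.54969051]
 [102.61011514 155.13852392]]
```

```bash
python3 - <<'E'
import numpy as np
x0,y0,a=454.15,-348.83,-.045
for q in [1.75,1.344,1.1,.9,.7,.5,.3,.15,0,-.02]:
    u=np.array([np.sin(q),-np.cos(q)]);n=np.array([np.cos(q),np.sin(q)])
    h=9*abs(np.cos(q))+17.5*abs(np.sin(q)); P=np.array([12,64])+70*u+(8+h)*n
    w=np.array([x0+np.cos(a)*P[0]-np.sin(a)*P[1],y0+np.sin(a)*P[0]+np.cos(a)*P[1]])
    print(q,P.round(1),w.round(1),'tool',(470.9-w[0]).round(1),(w[1]+324.7).round(1))
E
```

```text
1.75 [ 76.1 102.9] [ 534.8 -249.5] tool -63.9 75.2
1.344 [86.3 74.6] [ 543.7 -278.1] tool -72.8 46.6
1.1 [86.9 56.9] [ 543.6 -295.9] tool -72.7 28.8
0.9 [83.8 41.9] [ 539.8 -310.8] tool -68.9 13.9
0.7 [77.1 27.3] [ 532.4 -325. ] tool -61.5 -0.3
0.5 [66.9 14.2] [ 521.6 -337.6] tool -50.7 -12.9
0.3 [53.5  3.6] [ 507.7 -347.7] tool -36.8 -23.0
0.15 [41.8 -2.3] [ 495.8 -353. ] tool -24.9 -28.3
0 [29. -6.] [ 482.9 -356.1] tool -12.0 -31.4
-0.02 [27.9 -6.3] [ 481.8 -356.4] tool -10.9 -31.7
```

servo_tool(commands=[0,-70,75,40,0.045,0,-70,75,100,0.045,0,-70,75,160,0.045,0,-70,75,198,0.045,0,-70,75,203,0.045,0,-70,75,203,0.045,0,-73,47,203,0.045])

```text
clock: 4.2
tool_pos: [545.1, -278.2, 9.3]
tool_rot: [0.065, 3.137, -0.004]
ft_force: [-0.8, -0.6, -0.3]
width: 0.8
```

```bash
python3 - <<'E'
from h import *
s=r.read_state(); print(s['clock'],s['tool_pos'],s['tool_rot'])
p=optics.snapshot('wrist'); save(p,'w3')
E
```

```text
4.2 [ 545.12976501 -278.23464298    9.27970091] [ 0.06515217  3.13743638 -0.00370271]
```

View pics/w3.png

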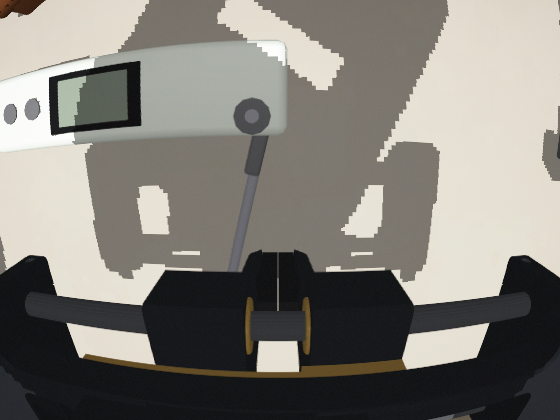

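servo_tool(commands=[0,-1,-18,1.5,0,0,2.5,-33,1.5,0,0,9,-47,1.5,0,0,19,-60,1.5,0,0,33,-71,1.5,0,0,45,-77,1.5,0,0,54,-80,1.5,0,0,58,-81,1.5,0,0,58,-81,1.5,0])

```text
clock: 5.38
tool_pos: [482.1, -356.8, 4.3]
tool_rot: [-0.069, -3.141, 0.0]
ft_force: [-0.3, -1.1, 0.4]
width: 0.4
```

```bash
python3 - <<'E'
from h import *
s=r.read_state(); print(s['clock'],s['tool_pos'],s['tool_rot'],s['ft_force'])
p=optics.snapshot('wrist'); save(p,'w4')
E
```

```text
5.375 [ 482.1316487  -356.75551685    4.30125201] [-6.85618675e-02 -3.14077503e+00  1.61684492e-05] [-0.33186659 -1.081465    0.44911894]
```

View pics/w4.png

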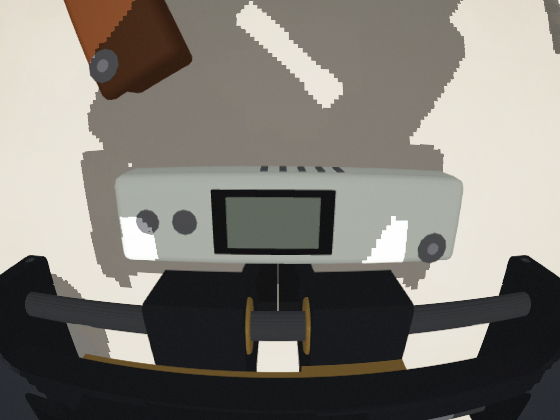

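servo_tool(commands=[0,-20,0,0,0,0,-20,0,-40,0,60,10,6,-90,0.3,70,28,6,-120,0.6,70,28,6,-120,0.9,70,28,6,-120,1.2,70,28,6,-120,1.571,70,28,6,-120,1.571,70,28,6,-120,1.571,70,28,6,-120,1.571])

```text
clock: 6.68
tool_pos: [454.8, -349.4, 124.2]
tool_rot: [-2.197, -2.245, 0.0]
ft_force: [-0.1, -0.7, 0.2]
width: 70.0
```

```bash
python3 - <<'E'
from h import *
s=r.read_state(); print(s['clock'],s['tool_pos'],s['tool_rot'],s['ft_force'])
p=optics.snapshot('wrist'); save(p,'w5'); np.save('w5.npy',{'s':s,'p':p},allow_pickle=True)
E=wristE(p,s); print(np.linalg.inv(E)[:3,3])
E
```

```text
6.675 [ 454.76730993 -349.37361616  124.199882  ] [-2.19738528e+00 -2.24511636e+00  5.52170241e-05] [-0.14091003 -0.65005957  0.16431024]
[ 452.29383032 -276.55636531  269.26193616]
```

View pics/w5.png

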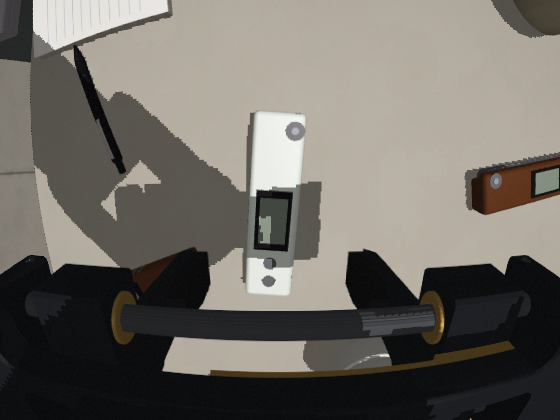

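```bash
python3 - <<'E'
from h import *
from scipy.optimize import least_squares
D=np.load('w5.npy',allow_pickle=True).item(); p,s=D['p'],D['s']; E=wristE(p,s)
hsv=cv2.cvtColor(p['pixels'],cv2.COLOR_RGB2BGR)
cv2.imwrite('pics/w5c.png',cv2.resize(hsv[95:305,220:340],None,fx=2.8,fy=2.8,interpolation=cv2.INTER_CUBIC))
def W(x,P):
    ca,sa=np.cos(x[2]),np.sin(x[2]); P=np.atleast_2d(P); return np.c_[x[0]+ca*P[:,0]-sa*P[:,1],x[1]+sa*P[:,0]+ca*P[:,1],P[:,2]]
P=np.array([(-20,78,23),(20,78,23),(20,-78,23),(-20,-78,23),(12,64,25.5)]);uv=np.array([(253,111),(306,115),(290,295),(246,292),(295,131)])
f=lambda x:(wproj(p,E,W(x,P))-uv).ravel()
q=least_squares(f,[454,-349,-.04]);print(q.x.round(3),f(q.x).round(1))
E
```

```text
[ 4.50512e+02 -3.50164e+02 -4.40000e-02] [ 0.1 -1.4  0.5 -1.9  0.5  2.3 -0.9  2.5 -0.3 -0.2]
```

View pics/w5c.png

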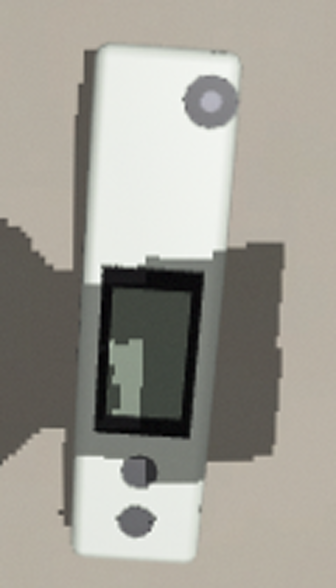

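servo_tool(commands=[70,-0.5,-3,50,0,70,-0.5,-3,100,0,70,-0.5,-3,120,0,70,-0.5,-3,120,0,30,-0.5,-3,120,0,30,-0.5,-3,120,0,30,-0.5,-3,120,0,30,-0.5,-3,120,0], grip_force=15)

```text
clock: 7.72
tool_pos: [451.6, -350.4, 4.7]
tool_rot: [2.191, 2.251, -0.0]
ft_force: [-0.4, 1.4, 2.8]
width: 40.7
```

servo_tool(commands=[30,0,0,-50,0,30,60,-7,-86,0,30,357,-42,-86,0.052,30,357,-42,-86,0.052,30,357,-42,-86,0.052,30,357,-42,-86,0.052,30,357,-42,-86,0.052,30,357,-42,-86,0.052,30,357,-42,-86,0.052])

```text
clock: 8.85
tool_pos: [400.1, 5.2, 90.3]
tool_rot: [2.248, 2.194, 0.0]
ft_force: [-0.0, 0.3, -1.4]
width: 40.6
```

```bash
python3 - <<'E'
from h import *
s=r.read_state(); print(s['clock'],s['tool_pos'],s['tool_rot'],s['ft_force'],s['joint_positions'],s['width'])
p=optics.snapshot('wrist'); save(p,'w6'); np.save('w6.npy',{'s':s,'p':p},allow_pickle=True)
E
```

```text
8.85 [400.10074845   5.16759662  90.3163831 ] [2.24817202e+00 2.19363374e+00 1.77776885e-04] [-0.03307191  0.29907015 -1.42686744] [-2.81889866e-01  2.45917034e-01  2.03533255e+00 -2.11731116e-04
  8.59830609e-01 -2.57196166e-01] 40.589647767990044
```

View pics/w6.png

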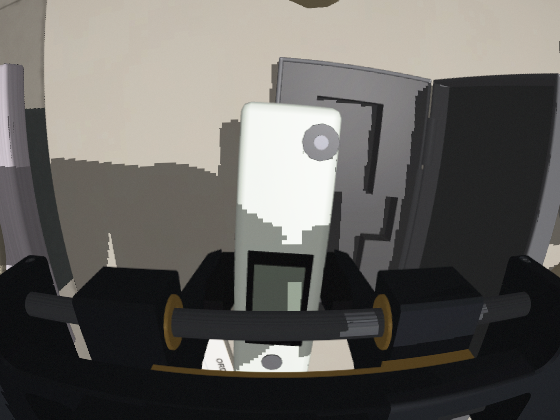

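```bash
python3 - <<'E'
import cv2
a=cv2.imread('pics/w6.png')
cv2.imwrite('pics/w6c.png',cv2.resize(a[45:305,215:450],None,fx=3.2,fy=2.3,interpolation=cv2.INTER_CUBIC))
E
```

```text
(no output)
```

View pics/w6c.png

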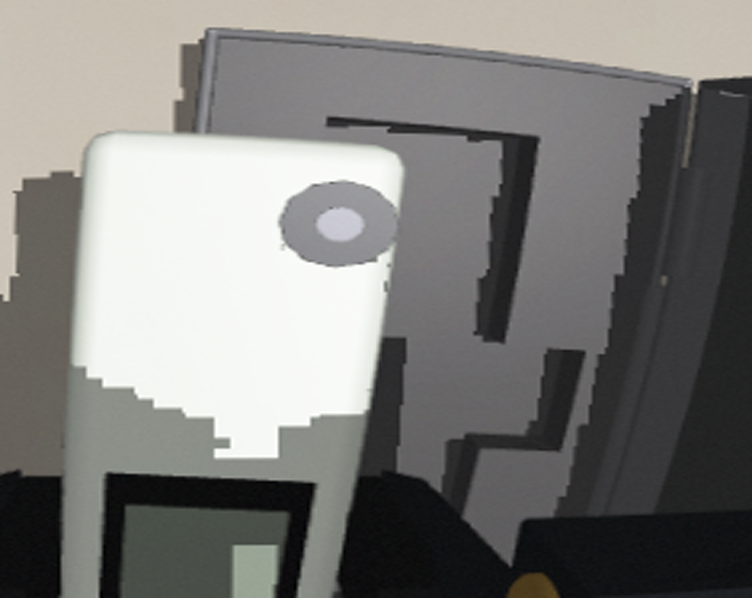

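```bash
cat > rel.py <<'E'
from h import *
from scipy.optimize import least_squares
def W(x,P):
    ca,sa=np.cos(x[2]),np.sin(x[2]); P=np.atleast_2d(P); return np.c_[x[0]+ca*P[:,0]-sa*P[:,1],x[1]+sa*P[:,0]+ca*P[:,1],P[:,2]]
def fit(p,E,P,uv,x0):
    f=lambda x:(wproj(p,E,W(x,np.array(P,float)))-uv).ravel()
    q=least_squares(f,x0); return q.x,f(q.x).round(1)
def yaw(s):
    R=cv2.Rodrigues(np.array(s['tool_rot']))[0]; return np.arctan2(-R[0,0],R[1,0])  # of handle: tool x = handle +y
E
python3 - <<'E'
from rel import *
D=np.load('w6.npy',allow_pickle=True).item(); p,s=D['p'],D['s']; E=wristE(p,s)
c=lambda q:np.array(q,float)/[3.2,2.3]+[215,45]
cs,e=fit(p,E,[(-54,105,20),(54,105,20),(19,81,20),(19,17,20),(39,17,20),(39,-17,20)],c([(209,30),(692,82),(538,138),(505,342),(585,350),(560,450)]),[440,10,-.1]); print('case',cs.round(3),e)
b=s['tool_pos'][2]-4.7
h,e=fit(p,E,[(12,64,b+25.5),(-20,78,b+22),(20,78,b+22)],c([(340,224),(85,140),(405,158)]),[400,5,-.03]); print('handle',h.round(3),e)
print('tool',s['tool_pos'],yaw(s))
rc=W(cs,[(-4,0,5)])[0]; print('recess',rc)
E
```

```text
case [ 4.45829e+02  8.42500e+00 -1.02000e-01] [-1.7 -1.6  1.  -1.4  0.7 -0.7 -0.3  1.9  0.6  0.8  0.3  1.4]
handle [ 4.00659e+02  3.82400e+00 -7.70000e-02] [ 0.1  3.2 -1.2 -0.8  1.1 -2.4]
tool [400.10074845   5.16759662  90.3163831 ] -0.02455563706895929
recess [441.84950665   8.83097903   5.        ]
```

```bash
python3 - <<'E'
from rel import *
D=np.load('w6.npy',allow_pickle=True).item(); p,s=D['p'],D['s']; E=wristE(p,s)
c=lambda q:np.array(q,float)/[3.2,2.3]+[215,45]
b=s['tool_pos'][2]-4.7
# back-project edge points to plane z
for z in (b+20,b+23):
    o,d=wray(p,E,c([(82,180),(72,370),(64,480),(404,180),(370,400),(350,520)])); print(z,atz(o,d,z).round(1).tolist())
o,d=wray(p,E,c([(245,134)]));print(atz(o,d,b+24));
o,d=wray(p,E,c([(340,224)]));print(atz(o,d,b+26))
o,d=wray(p,E,c([(123,503),(290,512)]));print('disp',atz(o,d,b+25).round(1))
E
```

```text
105.61638309634715 [[386.4, 75.9, 105.6], [383.5, 42.0, 105.6], [381.0, 20.2, 105.6], [426.4, 75.2, 105.6], [422.5, 35.3, 105.6], [420.4, 10.6, 105.6]]
108.61638309634715 [[386.7, 76.0, 108.6], [383.9, 42.8, 108.6], [381.4, 21.6, 108.6], [425.8, 75.3, 108.6], [422.0, 36.3, 108.6], [420.0, 12.2, 108.6]]
[[406.48606144  83.11764712 109.6163831 ]]
[[417.44618858  67.98155505 111.6163831 ]]
disp [[389.3  17.7 110.6]
 [411.5  15.2 110.6]]
```

servo_tool(commands=[30,0,0,40,0,30,0,0,54,0,30,3,20,54,0,30,4,30,54,0,30,4,38,54,0,30,4,38,54,0])

```text
clock: 9.65
tool_pos: [438.3, 8.2, 36.3]
tool_rot: [2.249, 2.193, 0.0]
ft_force: [-0.5, 0.3, -1.9]
width: 40.6
```

```bash
python3 - <<'E'
from h import *
s=r.read_state(); print(s['clock'],s['tool_pos'],s['tool_rot'],s['ft_force'],s['width'])
p=optics.snapshot('wrist'); save(p,'w7');
p=optics.snapshot('side'); save(p,'s7'); a=cv2.imread('pics/s7.png'); cv2.imwrite('pics/s7c.png',cv2.resize(a[60:290,190:420],None,fx=2.6,fy=2.6,interpolation=cv2.INTER_CUBIC))
E
```

```text
9.65 [438.27063228   8.16951142  36.31100418] [2.24909717e+00 2.19280593e+00 3.48682441e-04] [-0.5306181   0.32640633 -1.94008938] 40.57157236513202
```

View pics/w7.png

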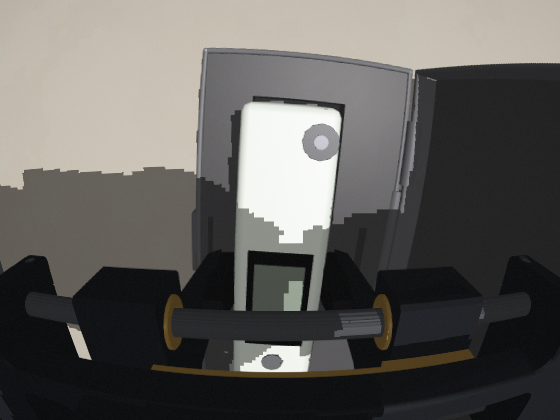

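View pics/s7c.png

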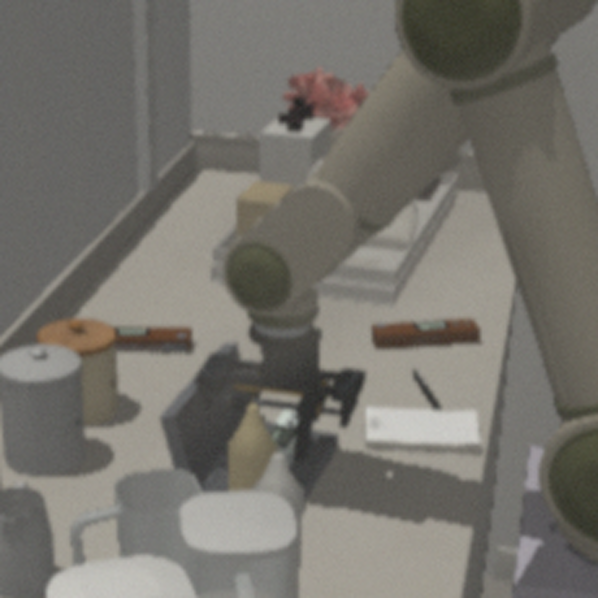

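servo_tool(commands=[30,0,5,0,0,30,0,10,0,0,30,0,10,0,0])

```text
clock: 10.12
tool_pos: [448.3, 8.2, 36.2]
tool_rot: [2.249, 2.193, 0.0]
ft_force: [-0.1, -0.5, -1.8]
width: 40.6
```

```bash
python3 - <<'E'
from h import *
s=r.read_state(); print(s['clock'],s['tool_pos'],s['tool_rot'],s['ft_force'],s['moment'],s['width'])
p=optics.snapshot('wrist'); save(p,'w8'); np.save('w8.npy',{'s':s,'p':p},allow_pickle=True)
a=cv2.imread('pics/w8.png'); cv2.imwrite('pics/w8c.png',cv2.resize(a[35:295,180:420],None,fx=3.2,fy=2.3,interpolation=cv2.INTER_CUBIC))
E
```

```text
10.125 [448.27844519   8.24661232  36.22448298] [2.24871255e+00 2.19347783e+00 2.38844205e-04] [-0.10704159 -0.45212349 -1.82336967] [-0.05427207  0.11809903  0.02406923] 40.63376816935503
```

View pics/w8c.png

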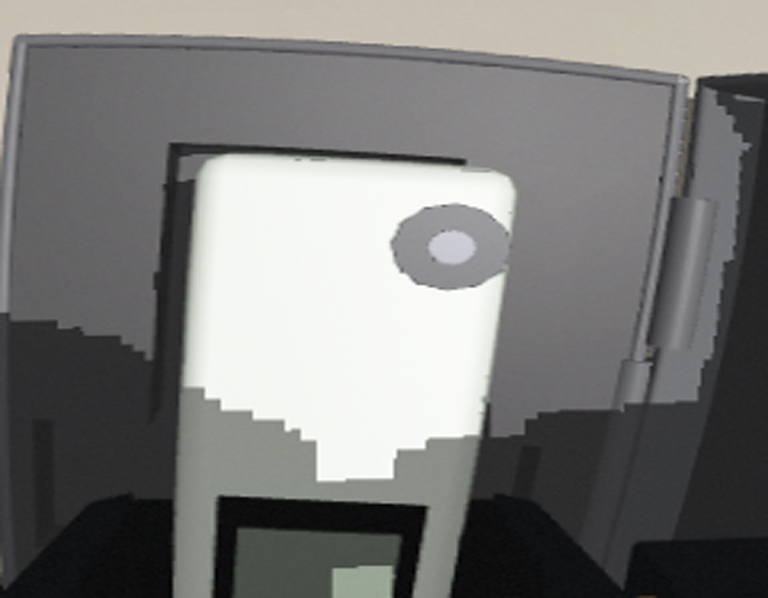

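View pics/w8.png

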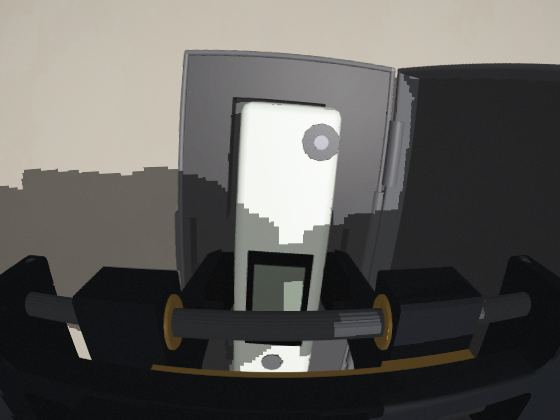

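```bash
python3 - <<'E'
from rel import *
D=np.load('w8.npy',allow_pickle=True).item(); p,s=D['p'],D['s']; E=wristE(p,s)
c=lambda q:np.array(q,float)/[3.2,2.3]+[180,35]
cs,e=fit(p,E,[(-54,105,20),(54,105,20),(-27,81,20),(-27,17,20),(-47,17,20)],c([(20,40),(686,80),(172,145),(155,420),(33,420)]),[440,10,-.1]); print('case',cs.round(3),e, W(cs,[(-4,0,5)]))
b=s['tool_pos'][2]-4.7
o,d=wray(p,E,c([(197,200),(186,370),(178,480),(516,200),(487,400),(462,520)])); P=atz(o,d,b+21);print(P.round(1).tolist())
l=np.polyfit(P[:3,1],P[:3,0],1);rr=np.polyfit(P[3:,1],P[3:,0],1);print(l,rr)
o,d=wray(p,E,c([(355,156)]));print('end',atz(o,d,b+24));
o,d=wray(p,E,c([(452,247)]));k=atz(o,d,b+26)[0];print('knob',k)
for a in(-.09,-.1): print('centre by knob',k[:2]-W([0,0,a],[(12,64,0)])[0,:2])
print('tool',s['tool_pos'],yaw(s))
E
```

```text
case [ 4.46455e+02  8.17600e+00 -1.03000e-01] [-1.9 -2.7  3.4 -1.3 -0.2 -0.6 -1.3  3.9  0.1  1. ] [[442.47637412   8.58864899   5.        ]]
[[435.1, 79.5, 52.5], [432.3, 49.6, 52.5], [429.9, 28.5, 52.5], [474.4, 78.8, 52.5], [471.1, 43.0, 52.5], [468.3, 19.2, 52.5]]
[1.00426419e-01 4.27151807e+02] [1.01574560e-01 4.66483941e+02]
end [[454.45818753  86.36261235  55.52448298]]
knob [465.64892947  71.04890805  57.52448298]
centre by knob [447.94526953   8.38647572]
centre by knob [447.31954083   8.56664247]
tool [448.27844519   8.24661232  36.22448298] -0.024866963613224515
```

servo_tool(commands=[30,0,-5.2,0,0,30,0,-5.2,10,0,30,0,-5.2,16,0,30,0,-5.2,20,0,30,0,-5.2,20,0])

```text
clock: 10.8
tool_pos: [442.5, 8.4, 15.8]
tool_rot: [-2.248, -2.193, 0.001]
ft_force: [-0.4, 0.1, -2.3]
width: 40.3
```

servo_tool(commands=[30,0,0,3,0,30,0,0,5.5,0,30,0,0,5.5,0])

```text
clock: 11.18
tool_pos: [442.7, 8.4, 10.6]
tool_rot: [-2.249, -2.193, 0.0]
ft_force: [0.7, -0.1, -1.8]
width: 40.6
```

```bash
python3 - <<'E'
from h import *
s=r.read_state(); print(s['clock'],s['tool_pos'],s['tool_rot'],s['ft_force'],s['moment'],s['width'])
p=optics.snapshot('wrist'); save(p,'w9'); np.save('w9.npy',{'s':s,'p':p},allow_pickle=True)
a=cv2.imread('pics/w9.png'); cv2.imwrite('pics/w9c.png',cv2.resize(a[35:295,180:420],None,fx=3.2,fy=2.3,interpolation=cv2.INTER_CUBIC))
E
```

```text
11.175 [442.70761029   8.42048152  10.60447077] [-2.24890011e+00 -2.19343517e+00  1.60810092e-04] [ 0.66721763 -0.08766134 -1.83388758] [-0.13193873  0.05646263 -0.01158059] 40.594753023833576
```

View pics/w9c.png

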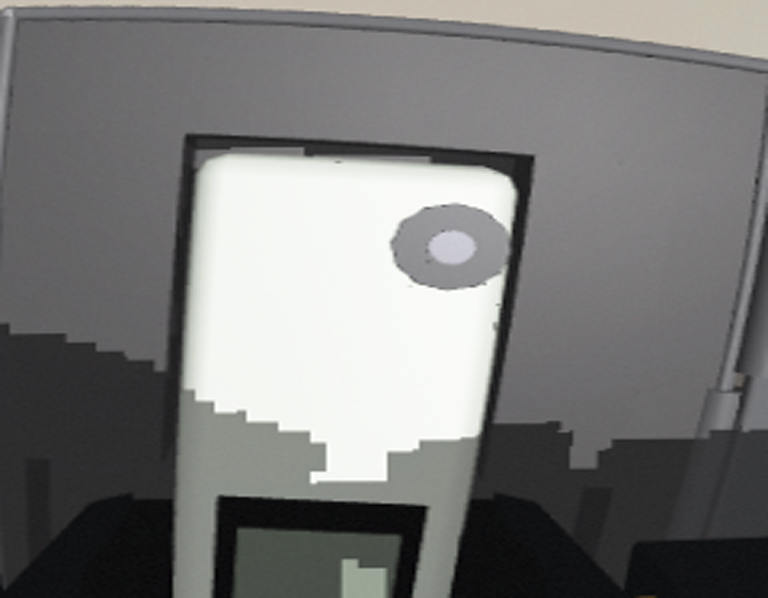

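servo_tool(commands=[46,0,0,0,0,46,0,0,0,0,46,0,0,-10,0,46,0,0,-50,0,46,0,0,-110,0,46,0,0,-170,0,46,0,0,-230,0,46,0,0,-230,0])

```text
clock: 12.22
tool_pos: [444.1, 8.2, 245.2]
tool_rot: [2.243, 2.188, 0.008]
ft_force: [-0.7, 0.4, -0.7]
width: 45.9
```

```bash
python3 - <<'E'
from h import *
s=r.read_state(); print(s['clock'],s['tool_pos'],s['tool_rot'],s['ft_force'],s['joint_positions'],s['width'])
p=optics.snapshot('wrist'); save(p,'w10'); np.save('w10.npy',{'s':s,'p':p},allow_pickle=True)
E
```

```text
12.225 [444.05011216   8.17205056 245.21514161] [2.24321461 2.18830612 0.00753959] [-0.72911113  0.42628784 -0.65698884] [-2.46563433e-01  1.22751985e-01  1.71859684e+00  2.28526308e-05
  1.29109209e+00 -2.21790032e-01] 45.8596644876651
```

View pics/w10.png

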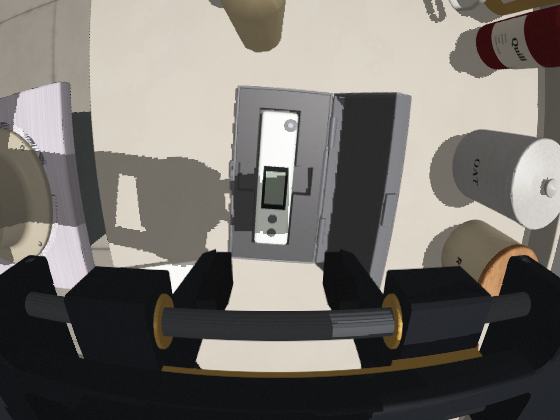

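```bash
python3 - <<'E'
from rel import *
D=np.load('w10.npy',allow_pickle=True).item(); p,s=D['p'],D['s']; E=wristE(p,s)
a=cv2.imread('pics/w10.png'); cv2.imwrite('pics/w10c.png',cv2.resize(a[80:280,225:425],None,fx=3,fy=3,interpolation=cv2.INTER_CUBIC))
cs=[446.3,8.6,-.1]
print('corners',wproj(p,E,W(cs,[(-54,105,20),(54,105,20),(-54,-105,20),(54,-105,20)])).round())
for t in (1.71,1.8,1.9,2.0):
    print(t,wproj(p,E,W(cs,[(54-108*np.cos(t)+n*np.sin(t),y,20+108*np.sin(t)+n*np.cos(t)) for n,y in((0,105),(19,105),(0,0),(19,0))])).round().tolist())
E
```

```text
corners [[237.  85.]
 [333.  93.]
 [229. 258.]
 [315. 264.]]
1.71 [[374.0, 87.0], [394.0, 90.0], [359.0, 209.0], [379.0, 210.0]]
1.8 [[384.0, 89.0], [402.0, 92.0], [369.0, 210.0], [387.0, 210.0]]
1.9 [[394.0, 91.0], [410.0, 95.0], [379.0, 210.0], [395.0, 209.0]]
2.0 [[403.0, 93.0], [417.0, 97.0], [388.0, 209.0], [402.0, 208.0]]
```

View pics/w10c.png

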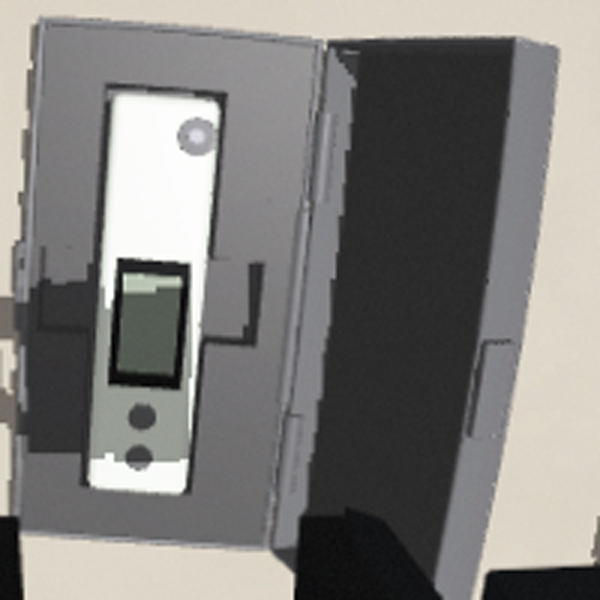

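servo_tool(commands=[0,-10,60,0,-0.18,0,-10,120,0,-0.36,0,-10,141,0,-0.54,0,-10,141,0,-0.72,0,-10,141,0,-0.9,0,-10,141,0,-1.08,0,-10,141,0,-1.26,0,-10,141,0,-1.44,0,-10,141,0,-1.496,0,-10,141,0,-1.496])

```text
clock: 13.52
tool_pos: [583.0, -5.1, 239.4]
tool_rot: [-0.158, -3.135, -0.001]
ft_force: [-0.5, 0.0, 0.2]
width: 0.6
```

```bash
python3 - <<'E'
from rel import *
s=r.read_state(); R=cv2.Rodrigues(np.array(s['tool_rot']))[0]; print(s['clock'],s['tool_pos'],np.degrees(np.arctan2(R[1,0],R[0,0])),s['ft_force'],s['width'],s['joint_positions'])
p=optics.snapshot('wrist'); save(p,'w11'); np.save('w11.npy',{'s':s,'p':p},allow_pickle=True)
E=wristE(p,s);cs=[446.3,8.6,-.1];t=1.9
print(wproj(p,E,W(cs,[(54-108*np.cos(t)+n*np.sin(t),y,20+108*np.sin(t)+n*np.cos(t)) for n,y in((0,105),(19,105),(0,-105),(19,-105))])).round().tolist())
P=W(cs,[(54,0,20)])[0]; d=s['tool_pos'][:2]-P[:2]; print('case-frame offset from hinge',d@[np.cos(.1),-np.sin(.1)],d@[np.sin(.1),np.cos(.1)])
E
```

```text
13.525 [582.96998949  -5.05585912 239.37971354] 174.23965437964907 [-0.54766682  0.04448257  0.20367413] 0.5595342635649883 [-2.09513879e-01  4.42925609e-01  1.31063100e+00  1.38802518e-05
  1.39055532e+00 -1.67977535e+00]
[[402.0, 152.0], [398.0, 172.0], [154.0, 152.0], [158.0, 172.0]]
case-frame offset from hinge 83.35051988708776 0.05659529842654573
```

View pics/w11.png

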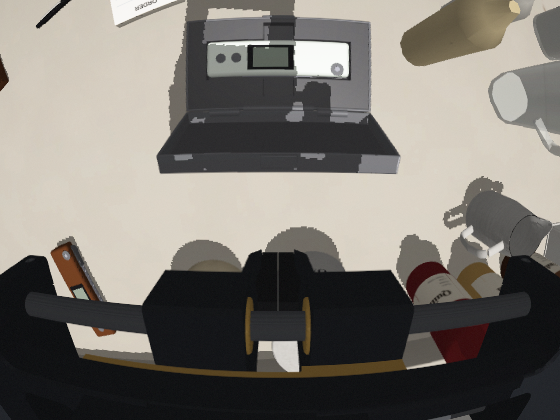

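servo_tool(commands=[0,0,0,60,0,0,0,0,115,0,0,0,0,140,0,0,10,0,140,0,0,20,0,140,0,0,30,0,138,0,0,42,0,134,0,0,55,0,130,0,0,55,0,130,0])

```text
clock: 14.7
tool_pos: [527.8, 0.6, 111.2]
tool_rot: [-0.157, -3.137, -0.0]
ft_force: [-0.3, -0.0, -0.2]
width: 0.7
```

```bash
python3 - <<'E'
from rel import *
s=r.read_state(); print(s['clock'],s['tool_pos'],s['ft_force'],s['width'])
p=optics.snapshot('wrist'); save(p,'w12')
E
```

```text
14.7 [527.7956915    0.55199801 111.1626564 ] [-0.27087359 -0.0411282  -0.19356907] 0.7354248515699641
```

View pics/w12.png

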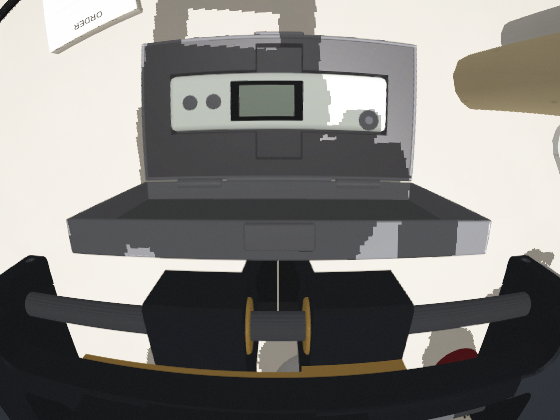

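servo_tool(commands=[0,13,0,-1,0,0,25,0,-1,0,0,39,0,1,0,0,52,0,5,0,0,64,0,11,0,0,76,0,19,0,0,86,0,28,0,0,95,0,39,0,0,103,0,55,0,0,104,0,60,0])

```text
clock: 16.0
tool_pos: [424.3, 10.9, 49.9]
tool_rot: [-0.157, -3.136, -0.001]
ft_force: [-1.2, -0.1, 0.2]
width: 0.4
```

```bash
python3 - <<'E'
from rel import *
s=r.read_state(); print(s['clock'],s['tool_pos'],s['ft_force'],s['width'])
p=optics.snapshot('wrist'); save(p,'w13')
E
```

```text
16.0 [424.29176963  10.91421701  49.90498848] [-1.17748308 -0.06525585  0.17865598] 0.368738011335744
```

View pics/w13.png

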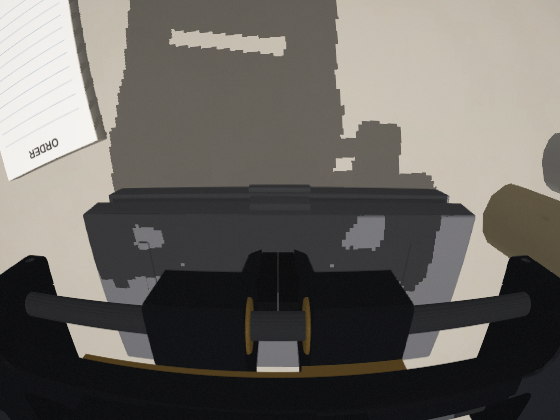

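Nearly shut; press down gently until force shows.

servo_tool(commands=[0,3,0,5,0,0,3,0,9,0,0,3,0,11,0,0,3,0,11,0])

```text
clock: 16.55
tool_pos: [422.3, 11.0, 39.7]
tool_rot: [-0.157, -3.138, -0.0]
ft_force: [-0.1, 0.3, 0.5]
width: 0.4
```

servo_tool(commands=[0,0,0,1,0,0,0,0,1,0])

```text
clock: 16.8
tool_pos: [422.5, 11.0, 39.3]
tool_rot: [0.157, 3.137, -0.0]
ft_force: [-3.1, 0.6, 8.8]
width: 0.7
```

servo_tool(commands=[0,0,0,0.7,0,0,0,0,0.7,0,0,0,0,-20,0,0,0,0,-80,0,0,40,0,-140,0,0,60,0,-200,0,0,60,0,-200,0,0,60,0,-200,0])

```text
clock: 17.8
tool_pos: [362.7, 17.0, 238.5]
tool_rot: [0.157, 3.137, -0.0]
ft_force: [-0.0, 0.1, -0.0]
width: 0.9
```

```bash
python3 - <<'E'
from rel import *
s=r.read_state(); print(s['clock'],s['tool_pos'],s['ft_force'],s['width'])
p=optics.snapshot('wrist'); save(p,'w14'); E=wristE(p,s); cs=[446.3,8.6,-.1]
print('pred shut lid edge',wproj(p,E,W(cs,[(-54,-105,39),(-54,105,39),(54,-105,39),(54,105,39),(-54,-105,20),(-54,105,20)])).round().tolist())
p=optics.snapshot('top'); save(p,'t14'); p=optics.snapshot('side'); save(p,'s14')
a=cv2.imread('pics/s14.png'); b=cv2.imread('pics/t14.png')
cv2.imwrite('pics/m14.png',np.hstack([cv2.resize(a[150:310,190:350],(400,400),interpolation=cv2.INTER_CUBIC),cv2.resize(b[140:290,140:290],(400,400),interpolation=cv2.INTER_CUBIC)]))
E
```

```text
17.8 [362.65765051  16.96374792 238.4956139 ] [-0.00800536  0.11916588 -0.04742044] 0.9206175415621397
pred shut lid edge [[186.0, 212.0], [370.0, 212.0], [195.0, 294.0], [362.0, 294.0], [190.0, 208.0], [366.0, 208.0]]
```

View pics/w14.png

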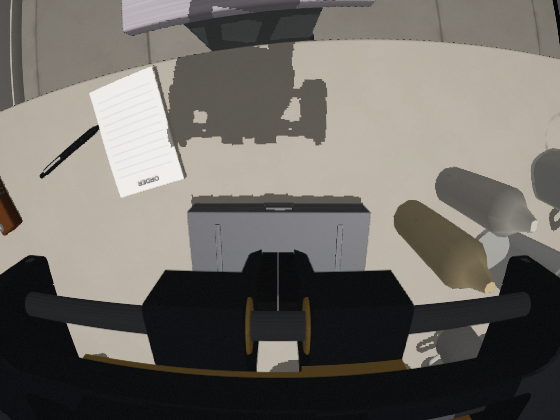

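View pics/m14.png

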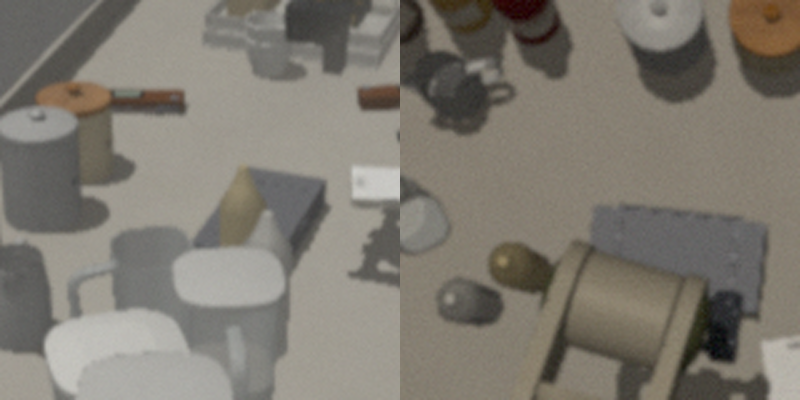

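```bash
python3 -c "
from h import *
print(r.finish_job())"
```

```text
the job is handed in; nothing more can be done
None
```

The thermometer is folded, lying display up in its recess, and the case lid is shut. I handed the job in at about 18 s of the 61 s allowed.

1. **Probe:** I pushed it round with the closed fingers. The grip on the handle then read 40.6 mm, about the handle's full width, so the probe lay flush in its channel.
2. **Thermometer in the recess:** The lid was in the way of the gripper's body, so I eased it further back, to about 1.9 rad, before lowering. The pictures before and after release show the thermometer in the recess, display up, with clearance on the sides I could see.
3. **Lid:** I pushed it over from behind and pressed it down. It stopped at about 39 mm with roughly 9 N, which is the shut height. The last pictures show it lying flat, within about 3 pixels of where a shut lid should appear.

- **Grip angle:** The turn before the grasp stopped about 0.07 rad short, so the handle sat slightly skewed in the fingers. I corrected for it from the pictures.
- **Position estimates:** The ones taken from different views disagreed by 1 to 3 mm. I relied on measurements made with the handle and recess in the same picture.
- **Pitcher and cups:** I never went near the milk pitcher or the stacked cups. The pitcher looks unmoved in the last top view, but I made no separate measurement of either.

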